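# Shut the gold tub in the craft drawer

### The job

The drawer of craft supplies has three clear tubs standing with their hinged lids ajar. Press the lid of the tub with the gold sequins gently down with the fingertips until it is fully shut, then draw the hand clear. Do not lift or shove that tub, and leave the silver and copper tubs, the white-lidded jar and the ribbon spool alone: do not touch them or their lids.

Things in the scene. Friction and masses are not known exactly. Their poses are not given: they have to be found in the camera images.
- gold_tub: round clear tub full of gold-yellow sequins: 66 mm across at the foot, 72 mm at the lid, 40 mm high to the top of its lid when shut, 105 to 210 g, loose on the drawer's floor. Origin at the centre of its underside, z up; its lid's hinge lies on the tub's +x side (36 mm from the axis, 36 mm up), the lid's tab on its -x side
- gold_tab (a point): outer end of the white tab on the gold tub's lid, on the lid's upper face: 78 mm from the hinge axis; the tab is 20 mm wide and stands 6 mm out from the lid's rim. It comes down on an arc about the hinge as the lid shuts
- gold_lid (a joint): angle of the gold tub's lid in rad: 0 shut flat, about 0.35 to 0.7 ajar, up to 1.2 open. The lid is a clear 72 mm disc, 4 mm thick, with a white rim; a stiff hinge keeps it wherever it is left, and closing it takes 1 to 2 N near the tab until it stops hard at 0. The lid is thin: more than about 40 N would crack it
- silver_tub: round clear tub full of silver slivers: 66 mm across at the foot, 72 mm at the lid, 40 mm high to the top of its lid when shut, 105 to 210 g, loose on the drawer's floor. Origin at the centre of its underside, z up; its lid's hinge lies on the tub's +x side (36 mm from the axis, 36 mm up), the lid's tab on its -x side. To be left alone
- silver_tab (a point): outer end of the tab of the silver tub's lid, which is ajar and must stay as it is
- copper_tub: round clear tub full of copper-brown sequins: 66 mm across at the foot, 72 mm at the lid, 40 mm high to the top of its lid when shut, 105 to 210 g, loose on the drawer's floor. Origin at the centre of its underside, z up; its lid's hinge lies on the tub's +x side (36 mm from the axis, 36 mm up), the lid's tab on its -x side. To be left alone
- copper_tab (a point): outer end of the tab of the copper tub's lid, which is ajar and must stay as it is
- white_jar: round jar with a closed opaque white lid, 72 mm across, 40 mm high, loose; origin at the centre of its underside. To be left alone
- spool: ribbon spool lying flat, 72 mm across, 28 mm high, white top with a dark hub and gold ribbon, loose; origin at the centre of its underside. To be left alone
- drawer: shallow frosted-grey drawer fixed on the desk, 300 mm (its x) by 460 mm (its y), walls 50 mm high and 5 mm thick, floor 5 mm thick; origin at the centre of its underside. The tubs stand in it; fixed along its +y side lies a silver roll of 52 mm diameter (top 57 mm above the desk), at its -y side a low cream card box (35 mm high)

How it is judged:
On the way, in this order (a step that is already met when the one before it is completed fails the run):
1. the fingertips touch the gold tub's lid (contact force between the fingers and gold_tub above 0.15 N), for 0.02 s.
2. the gold tub's lid is shut (value of joint gold_lid below 0.05 rad), for 0.2 s.
At the end, for the whole second after the job is handed in: The gold tub's lid is within 0.05 rad of shut; the gold tub stands upright, at rest and within 20 mm of where it was; the silver and copper tubs, their lids' tabs, the white-lidded jar and the spool are within 8 mm of where they were (value of joint gold_lid below 0.05 rad and distance of gold_tub from where it was at the start of the episode below 0.02 m and angle between gold_tub's own z axis and vertical below 0.05 rad and linear speed of gold_tub below 0.01 m/s and distance of each of silver_tub, copper_tub, white_jar, spool, silver_tab, copper_tab from where it was at the start of the episode below 0.008 m); the robot touches nothing.
It fails at once if the gold tub's lid is pressed with more than 40 N (contact force between any of the fingers, the arm and gold_tub above 40 N).
It fails at once if the gold tub is lifted by more than 10 mm (height (world z) of gold_tub above 0.015 m).
It fails at once if the gold tub is shoved more than 20 mm or tipped (distance of gold_tub from where it was at the start of the episode above 0.02 m or angle between gold_tub's own z axis and vertical above 0.35 rad).
It fails at once if another thing in the drawer is touched (more than 1 N) (contact force between any of the fingers, the arm and silver_tub above 1 N or contact force between any of the fingers, the arm and copper_tub above 1 N or contact force between any of the fingers, the arm and white_jar above 1 N or contact force between any of the fingers, the arm and spool above 1 N).
It fails at once if another thing in the drawer or its lid is moved by more than 8 mm (distance of any of silver_tub, copper_tub, white_jar, spool, silver_tab, copper_tab from where it was at the start of the episode above 0.008 m).
It also fails if it takes over 32 s, if anything falls off the work surface, if the arm or the gripper's body presses on something with over 40 N, if the wrist force passes 120 N, or if a joint passes its speed limit or range.

### The arm

A 6-joint arm with a two-finger parallel gripper is mounted at the origin on the work surface. World frame = base frame: x ahead of the robot, y to its left, z up, the work surface at z = 0. Lengths are in m, angles in rad, forces in N, time in s.
With the tool pointing down it reaches from about 0.325 to 0.775 m from the base axis. Payload 5.5 kg.
Tool frame: the origin (TCP) lies between the finger pads; the fingertips stand 25 mm ahead of it and the grasp point (between the pads) lies 6 mm ahead of it; z points along the fingers, y is the line along which they close (so a half turn about z gives the same grasp; the last joint's range is limited). The gripper opens to 85 mm and grips with 20 to 120 N. Pads are 22 mm wide; open, the fingers measure 114 mm over their backs; the gripper's body (76 mm by 85 mm) begins 54 mm behind the grasp point. The pads swing forward as they close: fully open they stand 13 mm farther back than shut.
Start: joints at [1.096, 0.091, 1.231, -0, 1.82, -0.057], TCP at [0.243, 0.548, 0.256] pointing down, gripper open.
Joint ranges: [-2.87, 2.87], [-0.86, 2.18], [0.17, 2.46], [-1.51, 4.65], [0.06, 2.69], [-2.65, 2.65]. Speed limits (rad/s): [2.57, 2.57, 3.01, 3.14, 3.14, 3.14].

### API

Orientations are given as a unit quaternion [w, x, y, z].
In Python, from station import move_ptp, move_l, set_joints, gripper_to, pause, solve_ik, read_state, camera, camera_model, IKError, hand_in, search_frame, silhouettes, landmark_of gives the robot as it stands. The module is installed in compiled form; this text tells all that it offers. Calls block until the motion is done:
- move_ptp(position, orientation): joint-space move of the TCP to a pose.
- move_l(position, vel=0.15, attitude=None, stop_force=None): straight line of the TCP; attitude=None keeps the orientation; vel is the mean speed in m/s. With stop_force (N) it stops when the force on the tool has changed by that much, and returns True; else False.
- set_joints(angles): joint-space move.
- gripper_to(opening): finger opening in m; the grip force is fixed at half the most; returns when the fingers have stopped.
- pause(seconds).
- solve_ik(position, orientation): joint angles nearest the present ones, or None.
- read_state(): the state.
- camera(name): name is "scene" or "side" or "wrist"; returns the picture (384x512x3 uint8, red, green, blue); there is no depth.
- camera_model(name): a dict with "vertical_fov" (degrees; the focal length in pixels is half the picture's height over the tangent of half this angle, whatever the lens; pixels are square), "cx", "cy" (the principal point, pixels), "xyz" and "attitude" of the camera in the world; the wrist camera has in their place "tool_from_camera" (4x4, takes a point from camera to tool coordinates, whose origin is the TCP and whose axes are the flange's). Camera axes: x right, y down, z forward; pixel columns grow to the right and rows downward; lengths in m; the calibration is good to about 2 mm. A picture is of the moment at which its call begins: read the wrist's pose just before it. camera_model takes no time and is no camera call.
A pose or a line that the arm cannot do raises IKError and nothing moves.
- hand_in(): hands the job in; it is judged then, once.
Trained networks look in the newest picture that a camera, given by its name, has taken for a name from the list of things; names that differ only in an ending like _2 or _b are one class to them, and where a whole thing is asked for, a point or a joint stands for the part that bears it (a point fixed in the world has none). Each returns a list of dicts, best first, with "score" (0 to 1); they miss things now and then, are a little off and sometimes report something else, mostly with a low value. They report only what shows in the picture. A call takes as long as a camera call.
- search_frame(camera, thing): "pixel" ([row, column] in pixels, amid what is visible of it).
- silhouettes(camera, thing): "pixels" (384x512 bool, what is visible of it) and "pixel" ([row, column] in pixels, amid what is visible of it).
- landmark_of(camera, thing): "pixel" ([row, column] in pixels: a listed point, or the origin of a listed thing).
The state is a dict: "clock": time; "q": joint angles; "qvel": joint speeds; "joint_efforts": joint torques, N m; "tool_pos": TCP position; "tool_rot": TCP orientation; "contact_force": force on the tool from outside, world axes, zero at the start; "ft_torque": the same for the moment, N m; "gripper_width": finger opening in m; "grasp_force": force on a finger pad.
Only numpy, scipy, OpenCV 4.12 (cv2) and the standard library are available. Lean on these libraries where they do the work, as an engineer would, in place of code of your own. Each camera call takes 0.05 s, during which the arm holds its last target. There are 200 camera calls.

## Working session

There is one attempt and no reset: what is moved stays moved. The work goes in short steps, each a Python script; the robot and the scene stay as the last script left them, time stands still between calls to the robot, and variables do not carry over. Pictures are saved under pics/ and viewed, at most 10 in all, crops included, and the job is handed in when it is done.

```bash
mkdir -p pics
cat > h.py <<'E'
import numpy as np, cv2
from scipy.spatial.transform import Rotation as R
from station import *
def quat(q): return R.from_quat([q[1],q[2],q[3],q[0]])
def cam(name):
    m=camera_model(name); f=192/np.tan(np.radians(m["vertical_fov"])/2)
    if "xyz" in m:
        a=np.array(m["attitude"]); Rm=a if a.shape==(3,3) else quat(a).as_matrix(); t=np.array(m["xyz"])
    else:
        s=read_state(); T=np.array(m["tool_from_camera"]); Q=quat(s["tool_rot"]).as_matrix()
        Rm=Q@T[:3,:3]; t=Q@T[:3,3]+np.array(s["tool_pos"])
    return f,m["cx"],m["cy"],Rm,t
def ray(c,px):
    f,cx,cy,Rm,t=c; d=Rm@np.array([(px[1]-cx)/f,(px[0]-cy)/f,1]); return t,d/np.linalg.norm(d)
def atz(c,px,z):
    t,d=ray(c,px); return t+d*(z-t[2])/d[2]
def tri(rays):
    A=sum(np.eye(3)-np.outer(d,d) for t,d in rays); b=sum((np.eye(3)-np.outer(d,d))@t for t,d in rays)
    return np.linalg.solve(A,b)
def proj(c,p):
    f,cx,cy,Rm,t=c; v=Rm.T@(np.array(p)-t); return v[1]/v[2]*f+cy, v[0]/v[2]*f+cx
def save(name,img): cv2.imwrite("pics/"+name,cv2.cvtColor(img,cv2.COLOR_RGB2BGR))
E
python3 - <<'E'
from h import *
np.set_printoptions(precision=3,suppress=True)
s=read_state(); print(s["clock"],s["tool_rot"])
C={}
for n in ("scene","side","wrist"):
    C[n]=cam(n); save(n+"0.png",camera(n)); print(n,C[n][4],C[n][3][:,2])
    for th in ("gold_tub","gold_tab","silver_tub","silver_tab","copper_tub","copper_tab","white_jar","spool","drawer"):
        L=landmark_of(n,th)
        for l in L[:2]: print(th,round(l["score"],2),np.array(l["pixel"]).round(),atz(C[n],l["pixel"],.06 if "tab" in th else .005))
a=[cv2.imread(f"pics/{n}0.png") for n in ("scene","side")]
cv2.imwrite("pics/both.png",cv2.resize(np.vstack(a),None,fx=.78,fy=.78))
E
```

```text
0.0 [-0.     0.207  0.978 -0.001]
scene [0.944 0.467 0.606] [-0.479 -0.583 -0.656]
gold_tub 0.59 [239. 240.] [0.601 0.004 0.005]
gold_tab 0.96 [194. 244.] [ 0.559 -0.033  0.06 ]
silver_tab 0.58 [138. 274.] [ 0.406 -0.126  0.06 ]
silver_tab 0.51 [177. 311.] [0.439 0.012 0.06 ]
copper_tub 0.6 [209. 291.] [0.482 0.006 0.005]
copper_tab 0.87 [175. 315.] [0.431 0.012 0.06 ]
copper_tab 0.67 [210. 292.] [0.526 0.052 0.06 ]
white_jar 0.58 [203. 204.] [ 0.593 -0.113  0.005]
spool 0.65 [148. 230.] [ 0.447 -0.221  0.005]
drawer 0.66 [200. 241.] [ 0.536 -0.072  0.005]
side [ 0.28  -0.392  0.51 ] [ 0.407  0.6   -0.688]
gold_tab 0.74 [172. 266.] [0.597 0.023 0.06 ]
silver_tub 0.81 [281. 238.] [ 0.46  -0.093  0.005]
silver_tab 0.69 [242. 221.] [ 0.459 -0.058  0.06 ]
copper_tub 0.8 [227. 214.] [0.487 0.016 0.005]
copper_tab 0.81 [196. 190.] [0.469 0.048 0.06 ]
copper_tab 0.59 [244. 219.] [ 0.455 -0.06   0.06 ]
white_jar 0.57 [244. 317.] [ 0.597 -0.109  0.005]
spool 0.73 [364. 290.] [ 0.445 -0.23   0.005]
drawer 0.82 [252. 270.] [ 0.53  -0.077  0.005]
drawer 0.61 [200. 269.] [0.595 0.012 0.005]
wrist [0.176 0.577 0.374] [ 0.263 -0.117 -0.958]
```

View pics/both.png

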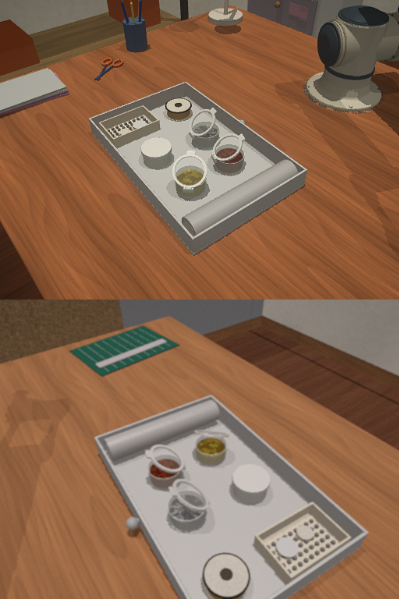

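View pics/wrist0.png

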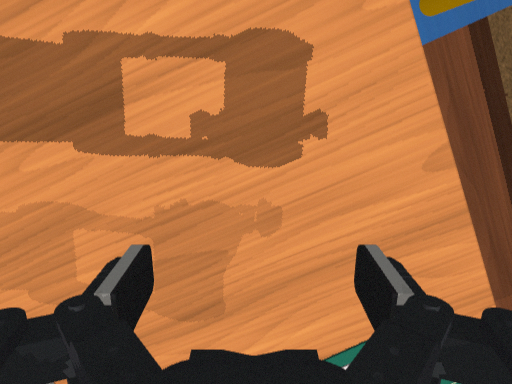

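The gold tub is at about (0.60, 0.005) in both views. Its lid is raised, with the tab towards the top of the scene image (scene row 194, col 244). The wrist camera sees only bare desk. Next I'll move above the tub with the fingers closed and look from close by.

Run:
```python
from h import *
np.set_printoptions(precision=3,suppress=True)
print("tab tri",tri([ray(cam("scene"),(194,244)),ray(cam("side"),(172,266))]))
gripper_to(0.0)
q=[0,0,1,0]
# tool x toward -x (camera on the base side)
print(solve_ik([0.57,0.005,0.22],q))
move_ptp([0.57,0.005,0.22],q)
c=cam("wrist"); img=camera("wrist"); save("w1.png",img)
for th in ("gold_tub","gold_tab","copper_tub","copper_tab","silver_tub","silver_tab","white_jar"):
    for l in landmark_of("wrist",th)[:2]: print(th,round(l["score"],2),np.array(l["pixel"]).round(),atz(c,l["pixel"],.07 if "tab" in th else .005))
C=[cam("scene"),cam("side")]
for n in ("scene","side"):
  camera(n)
  for l in landmark_of(n,"gold_tab")[:2]: print(n,l["score"],l["pixel"])
print(read_state()["clock"],read_state()["tool_pos"],read_state()["contact_force"])
```

```text
tab tri [ 0.578 -0.005  0.089]
[-0.051  0.006  1.383 -0.     1.753 -1.622]
gold_tab 0.61 [195. 236.] [ 0.585 -0.01   0.07 ]
copper_tub 0.96 [ 68. 262.] [0.483 0.013 0.005]
copper_tab 0.81 [ 18. 284.] [0.453 0.027 0.07 ]
copper_tab 0.2 [195. 237.] [ 0.585 -0.009  0.07 ]
silver_tub 0.94 [ 46. 150.] [ 0.465 -0.089  0.005]
white_jar 0.71 [185. 140.] [ 0.596 -0.11   0.005]
scene 0.83 [196.4, 241.6]
side 0.66 [170.4, 266.3]
5.1333 [0.57  0.005 0.22 ] [-0.637  1.384  0.129]
```

View pics/w1.png

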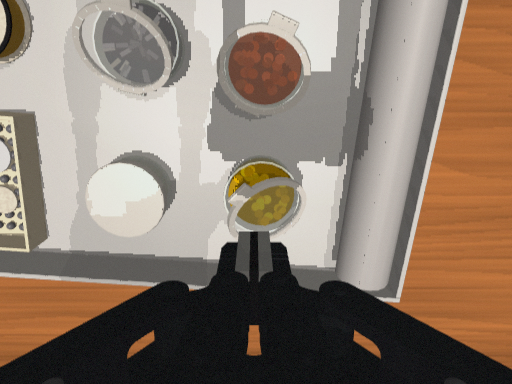

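The wrist view shows the gold tub around (row 197, col 263), with its lid tab at (195, 237) pointing up-left. The copper tub is above it at (68, 262) and the jar is left at (198, 125). I'll fit tub position, yaw and lid angle to the observations and check the fit with an overlay.

```bash
cat > fit.py <<'E'
from h import *
from scipy.optimize import least_squares
def lidpt(p,r,w,h=.004):  # r from hinge, w sideways, h above hinge plane
    x,y,yaw,a=p
    u=np.array([np.cos(yaw),np.sin(yaw),0]); v=np.array([-u[1],u[0],0]); z=np.array([0,0,1])
    H=np.array([x,y,.041])+.036*u
    return H+r*(-np.cos(a)*u+np.sin(a)*z)+h*(np.cos(a)*z+np.sin(a)*u)+w*v
E
python3 - <<'E'
from fit import *
np.set_printoptions(precision=3,suppress=True)
C={n:cam(n) for n in ("scene","side","wrist")}
tabs={"scene":(195.5,242.5),"side":(171,266),"wrist":(195,236.5)}
print("tab3",tri([ray(C[n],tabs[n]) for n in tabs]))
base={"scene":(239,240),"side":(200,269)}
def res(p):
    r=[]
    for n in tabs: r+=list(np.subtract(proj(C[n],lidpt(p,.078,0)),tabs[n]))
    for n in base: r+=list(np.subtract(proj(C[n],[p[0],p[1],.005]),base[n])*.4)
    return r
best=min((least_squares(res,[.6,.007,y,.5],loss="soft_l1") for y in (0,.5,1,-.5)),key=lambda s:s.cost)
p=best.x; print(p,best.cost,np.array(res(p))); np.save("p.npy",p)
out=[]
for n,f in (("scene","scene0"),("side","side0"),("wrist","w1")):
    im=cv2.imread(f"pics/{f}.png"); ce=np.array(proj(C[n],lidpt(p,.04,0))).round().astype(int); s=4
    cr=cv2.resize(im[ce[0]-50:ce[0]+50,ce[1]-50:ce[1]+50],None,fx=s,fy=s,interpolation=cv2.INTER_CUBIC)
    def dot(P,col):
        a=(np.array(proj(C[n],P))-ce+50)*s; cv2.circle(cr,(int(a[1]),int(a[0])),2,col,-1)
    for t in np.linspace(0,2*np.pi,60):
        dot(lidpt(p,.036+.036*np.cos(t),.036*np.sin(t)),(0,0,255))
        dot([p[0]+.033*np.cos(t),p[1]+.033*np.sin(t),.005],(0,255,0))
        dot([p[0]+.036*np.cos(t),p[1]+.036*np.sin(t),.041],(255,0,0))
    dot(lidpt(p,.078,0),(255,0,255)); out.append(cr)
cv2.imwrite("pics/ov1.png",cv2.resize(np.hstack(out),None,fx=.66,fy=.66))
E
```

```text
tab3 [ 0.58  -0.006  0.088]
[0.599 0.009 0.71  0.597] 6.844958756538385 [-2.055  1.127  2.666  2.947  0.255  0.592  0.329  1.005  0.246  0.981]
```

View pics/ov1.png

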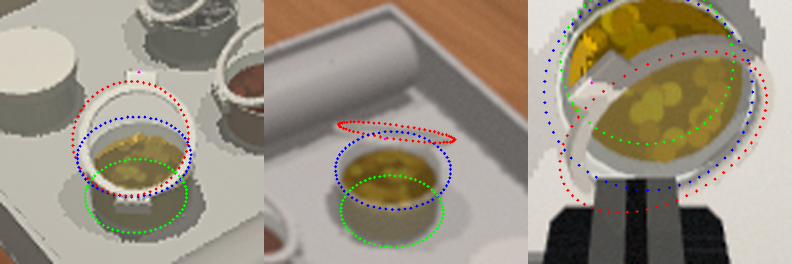

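The overlay agrees with all three views to within about 3–4 mm: lid angle ≈ 0.6 rad, yaw ≈ 0.71, centre ≈ (0.598, 0.008). I'll press straight down about 20 mm from the axis on the tab side. That stays inside the foot circle, so the tub cannot tip.

Run:
```python
from fit import *
np.set_printoptions(precision=3,suppress=True)
yaw=.71; P=np.array([.598,.008])-.020*np.array([np.cos(yaw),np.sin(yaw)])
q=(R.from_euler("z",yaw)*quat([0,0,1,0])).as_quat(); q=[q[3],*q[:3]]
move_ptp([*P,.14],q); pause(.3)
s=read_state(); print(s["clock"],s["tool_pos"],s["contact_force"],s["q"])
hit=move_l([*P,.060],vel=.022,stop_force=7)
s=read_state(); print(hit,s["clock"],s["tool_pos"],s["contact_force"])
save("w2.png",camera("wrist"))
```

```text
6.1583 [ 0.583 -0.005  0.141] [0.52  0.963 0.13 ] [-0.067  0.052  1.475  0.     1.613 -2.347]
True 8.9417 [ 0.583 -0.005  0.07 ] [-1.305  0.376  5.18 ]
```

View pics/w2.png

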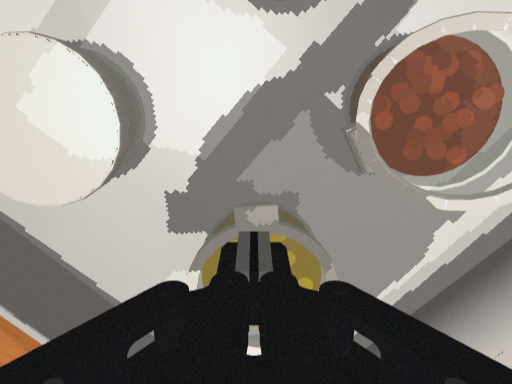

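The press stopped at TCP z = 0.070, exactly the shut height. The picture shows the tab at (215, 257), centred ahead of the fingers, with the lid flat. I'll hold briefly, draw clear and check.

Run:
```python
from fit import *
np.set_printoptions(precision=3,suppress=True)
pause(.4); print(read_state()["contact_force"])
p=read_state()["tool_pos"]; move_l([p[0],p[1],.12],vel=.05); move_l([p[0],p[1],.24],vel=.15)
move_ptp([.50,.12,.26],read_state()["tool_rot"])
out=[]; rays=[]
for n in ("scene","side"):
    im=camera(n); c=cam(n); L=landmark_of(n,"gold_tab")[:1]
    for l in L: print(n,l["score"],l["pixel"]); rays.append(ray(c,l["pixel"]))
    a=np.array(proj(c,[.598,.008,.04])).astype(int); r=im[a[0]-60:a[0]+60,a[1]-60:a[1]+60]
    out.append(cv2.resize(r,None,fx=3.2,fy=3.2,interpolation=cv2.INTER_CUBIC))
if len(rays)==2: print(tri(rays))
save("end.png",np.hstack(out)); print(read_state()["clock"])
```

```text
[-1.05  -0.153  5.443]
scene 0.72 [206.3, 246.6]
side 0.81 [197.3, 264.1]
[ 0.568 -0.014  0.049]
12.3833
```

View pics/end.png

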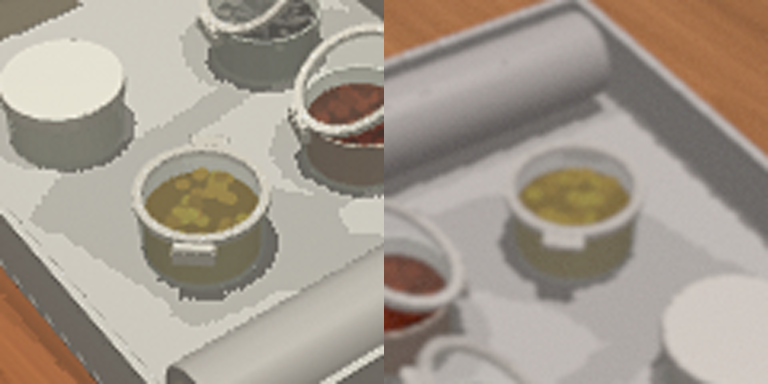

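Both views show the gold lid flat on its tub, with the tab at z ≈ 0.049 against 0.045 expected when shut. The copper and silver lids are still ajar and the arm is clear.

```bash
python3 -c "
from station import *
print(hand_in())"
```

```text
the job is handed in; nothing more can be done
None
```

The gold tub's lid is shut, the hand is clear, nothing else appears to have been disturbed, and the job is handed in; no verdict was returned.

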